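Hang the pot basket and hold the dryer dial on its third click

TASK

Hang the wire basket, with its rinsed clay pot inside, by its handle on the two-pronged hook of the drying stand and let go of it. Then run the blower: press the lever of the stand's spring-return dial down past the first two clicks to the third, the lowest, and keep it pressed there; the program finishes while still holding the lever down. Leave the duck, the ribbon spool and the glue bottle where they are.

Things in the scene. Friction and masses are not known exactly. Their poses are not given: they have to be found in the camera images.
- stand: Drying stand, fixed: base plate 125 x 290 x 10 mm, steel post with a two-pronged hook at its +y end, grey blower housing toward -y (x -35..60, y -90..-30, top z 135 mm). Nothing higher than 231 mm. Origin on the table under it; x points away from the hook's open tips and the lever's tip (at yaw 0 away from the robot), y from housing to hook, z up.
- hook_seat (a point): Where the middle of the basket's bar rests in the hook, midway between the prongs, 205 mm above the table; stand's axes. Prongs: 10 mm round bars at y = +-36 mm (62 mm free between), from a crossbar 97 mm behind, down to a saddle here, up again to tips 29 mm in front. Lower the bar in, along the stand's y.
- hook_tip (a point): Upturned end of the hook: midway between the two prong tips, at their highest point, 22 mm higher than the seat and 29 mm in front (-x) of it; stand's axes. The 8 mm bar must pass above this, its centre at least 30 mm higher than the seat, before it is lowered into the saddle.
- basket: Rectangular steel wire basket 96 x 116 x 52 mm, open at the top, loose, 0.22 kg (varies); origin at the centre of its underside, z up. A rigid handle: 8 mm wire uprights in the middle of its two y sides, at y = +-60 mm, and a straight level bar between them along the basket's y, its centre line 150 mm above the underside.
- basket_grip (a point): Centre of the basket's handle bar, 150 mm above its underside; axes of the basket, bar along y. The middle 46 mm of the bar is a wooden sleeve 12 mm thick, to grip from above with fingers closing along x; the bare 8 mm bar on both sides of it (112 mm between the uprights) goes on the prongs. Either way round will do.
- pot_center (a point): Centre (half-way up) of the small clay pot, 65 mm wide, 50 mm high, 0.06 kg, standing loose inside the basket on its 4 mm floor.
- dial (a joint): Angle of the blower's spring-return dial, rad: 0 at rest, clicks (detents) at 0.32, 0.64 and 0.96, end stop at 1.06. It grows as the lever's tip is pressed down and springs back to 0 from anywhere if let go. It takes some 6 N straight down to hold the third click, up to 8 N to pass the clicks.
- lever_axis (a point): Axis of the dial, a black 52 mm disc on the housing's -y side, 105 mm above the table; it turns about the stand's y. Stand's axes, does not turn. The lever points from here to the stand's -x: at rest 0.55 rad above level, at the third click 0.41 rad below level, at the end stop 0.51 rad below.
- dial_pad (a point): Centre of the upper face of the lever's thumb pad, 74 mm from the axis; moves with the lever. Pad 46 mm long (51 to 97 mm from the axis), 30 mm wide, 8 mm thick. Press straight down with closed fingertips about 62 mm in front (-x) of the axis; they slide a little along the pad and are about 20 mm lower than the axis at the third click, 27 mm at the stop.
- duck: Bystander: small yellow bath duck 56 x 46 x 42 mm, loose; origin at its underside.
- spool: Bystander: ribbon spool lying flat, 72 x 70 x 30 mm, loose; origin at its underside.
- glue: Bystander: small dropper bottle of glue, 33 mm wide, 102 mm high, loose; origin at its underside.
Not all that is in view belongs to the job. What is shaped like the part that bears pot_center but white is not meant.

How it is judged:
On the way, in this order (a step that is already met when the one before it is completed fails the run):
1. the basket hangs by its handle on the hook with the pot inside, let go (distance between basket_grip and hook_seat below 0.03 m and height (world z) of basket_grip above 0.19 m and angle between basket's own z axis and vertical below 0.26 rad and contact force between basket and stand above 1 N and contact force between each of the fingers, the arm and basket below 0.2 N and distance between pot_center and basket below 0.06 m), for 0.3 s.
2. the dial is pressed to its third click (all of step 1 and value of joint dial above 0.88 rad and contact force between any of the fingers, the arm and dial above 1 N), for 0.3 s.
At the end, for the whole second after the job is handed in: The robot still presses the lever (over 1 N), the dial is above 0.88 rad; the basket hangs on the stand's hook, untouched by the robot, bar within 30 mm of the hook seat and over 190 mm high, tilt under 0.26 rad, the pot inside (centre within 60 mm of the basket's origin) (all of step 2); the arm keeps its last pose, push and grip.
It fails at once if a bystander (duck, spool or glue bottle) is moved more than 30 mm (distance of any of duck, spool, glue from where it was at the start of the episode above 0.03 m).
It also fails if it takes over 51 s, if anything falls off the work surface, if the arm or the gripper's body presses on something with over 40 N, if the wrist force passes 120 N, or if a joint passes its speed limit or range.

ROBOT

A 7-joint arm with a two-finger parallel gripper is mounted at the origin on the work surface; the furniture and walls round the work are solid. World frame = base frame: x ahead of the robot, y to its left, z up, the work surface at z = 0. Lengths are in m, angles in rad, forces in N, time in s.
With the tool pointing down it reaches from about 0.425 to 0.875 m from the base axis. Payload 8.4 kg.
Tool frame: the origin (TCP) lies midway between the tips of the shut fingers; the grasp point (between the pads) lies 19 mm behind it; z points along the fingers, y is the line along which they close (so a half turn about z gives the same grasp; the last joint's range is limited). The gripper opens to 87 mm and grips with 3 to 60 N. Pads are 19 mm wide; open, the fingers measure 117 mm over their backs; the gripper's body (75 mm by 190 mm) begins 51 mm behind the grasp point.
Start: joints at [1.173, 0.333, 0.04, 1.465, -0.013, 1.343, -0.059], TCP at [0.191, -0.621, 0.223] pointing down, gripper open.
Joint ranges: [-2.58, 2.58], [-0.38, 2.09], [-1.3, 1.39], [0.25, 2.4], [-1.5, 4.64], [0.08, 2.09], [-2.65, 2.65]. Speed limits (rad/s): [2.22, 2.22, 2.79, 2.79, 3.14, 3.14, 3.14].

INTERFACE

Orientations are given as a unit quaternion [x, y, z, w].
In Python, from station import sense, vision, env, nets gives the robot as it stands. The module is installed in compiled form; this text tells all that it offers.
- The arm moves only by the shell command python3 -m handwheel 'ROWS' [OPENING] [FORCE]. ROWS is JSON, a list that holds one entry, the list of rows, each a list of 4 numbers: the shift along the world's x, y, z in mm, then the turn about the world's z in degrees. A call has 1 to 8 rows; each row shifts and turns the commanded pose from where the row before left it; what a row does not reach is not made up. A row lasts 1/8 s, in which the tool goes at most 62.5 mm and 10.7 degrees, less where a joint would pass 70% of its speed; a pose out of reach is approached as far as the arm can. A call with a gripper value outside its range is refused whole. OPENING is the finger opening in mm, from 0 to 87, set as the call begins (- or left out, the last holds). The fingers move at their own pace and stop on an object; FORCE is the grip in N (left out, the last holds). Time passes only in rows, so rows that do not move let the fingers close. It gives the time, the measured TCP pose, the force, the opening and the grip force at its end, in the units of the state.
- sense(): the state, without advancing time (a new reading comes with each control period).
- vision.read_camera(name): name is "side" or "top"; returns (picture, depth): 400x640x3 uint8, red, green, blue; 400x640 float32, m along the optical axis (not along the pixel's ray), 0 where there is no reading.
- vision.get_calibration(name): a dict with "fx", "fy", "cx", "cy" (pixels), "R" (3x3) and "t" (3): a world point X has camera coordinates R X + t. Camera axes: x right, y down, z forward; pixel columns grow to the right and rows downward; lengths in m; the calibration is good to about 2 mm. A picture is of the moment at which its call begins. get_calibration takes no time and is no camera call.
- env.hand_in(): hands the job in; it is judged then, once.
Trained networks look in the newest picture that a camera, given by its name, has taken for a name from the list of things; names that differ only in an ending like _2 or _b are one class to them, and where a whole thing is asked for, a point or a joint stands for the part that bears it (a point fixed in the world has none). Each returns a list of dicts, best first, with "confidence" (0 to 1); they miss things now and then, are a little off and sometimes report something else, mostly with a low value. They report only what shows in the picture. A call takes as long as a camera call. They do not tell look-alikes from the thing itself.
- nets.find_in(name, camera): "box" ([left, top, right, bottom] in pixels, round what is visible of it).
- nets.tip_of(name, camera): "at" ([column, row] in pixels: a listed point, or the origin of a listed thing).
The state is a dict: "time": time; "joint_positions": joint angles; "joint_vel": joint speeds; "effort": joint torques, N m; "tcp_pos": TCP position; "orientation": TCP orientation; "force": force on the tool from outside, world axes, zero at the start; "ft_torque": the same for the moment, N m; "grip_width": opening from 0.0 (shut) to 1.0 (fully open); "grip_force": force on a finger pad.
Only numpy, scipy, OpenCV 4.12 (cv2) and the standard library are available. Lean on these libraries where they do the work, as an engineer would, in place of code of your own. Each camera call takes 0.05 s, during which the arm holds its last target. There are 200 camera calls.

## Working session

There is one attempt and no reset: what is moved stays moved. The work goes in short steps, Python scripts to look and compute and a shell command to move; the robot and the scene stay as the last step left them, time stands still between calls to the robot, and variables do not carry over. Pictures are saved under pics/ and viewed, at most 10 in all, crops included, and the job is handed in when it is done.

```bash
mkdir -p pics; cat > h.py <<'E'
from station import sense, vision, env, nets
import numpy as np, cv2
def px2w(cam,u,v,d):
    c=vision.get_calibration(cam);R=np.array(c["R"]);t=np.array(c["t"])
    p=np.array([(u-c["cx"])/c["fx"]*d,(v-c["cy"])/c["fy"]*d,d]);return R.T@(p-t)
def ray_z(cam,u,v,z):
    a=px2w(cam,u,v,0.);b=px2w(cam,u,v,1.);return a+(b-a)*(z-a[2])/(b[2]-a[2])
def cloud(cam,D):
    c=vision.get_calibration(cam);v,u=np.mgrid[:400,:640]
    p=np.stack([(u-c["cx"])/c["fx"]*D,(v-c["cy"])/c["fy"]*D,D],-1)
    return (p-np.array(c["t"]))@np.array(c["R"])
def tri(obs):
    A=[];b=[]
    for cam,u,v in obs:
        o=px2w(cam,u,v,0.);d=px2w(cam,u,v,1.)-o;d/=np.linalg.norm(d);P=np.eye(3)-np.outer(d,d);A.append(P);b.append(P@o)
    return np.linalg.solve(sum(A),sum(b))
E
python3 - <<'E'
from h import *
for c in("top","side"):
    im,D=vision.read_camera(c);cv2.imwrite(f"pics/{c}0.png",im[...,::-1]);np.save(f"{c}D.npy",D)
    k=vision.get_calibration(c);print(c,px2w(c,320,200,0.).round(3),np.array(k["R"])[2].round(2))
for n in("basket_grip","hook_seat","hook_tip","pot_center","lever_axis","dial_pad","basket","stand","duck","spool","glue"):
    for c in("top","side"):
        r=nets.tip_of(n,c);print(n,c,[(np.round(q["at"]).tolist(),round(q["confidence"],2)) for q in r[:3]])
s=sense();print(s["time"],s["tcp_pos"],s["orientation"],s["force"])
E
```

```text
top [0.353 0.034 1.496] [ 0.08  0.01 -1.  ]
side [0.75  0.791 1.104] [-0.21 -0.6  -0.77]
basket_grip top [([247.0, 226.0], 0.83)]
basket_grip side [([398.0, 246.0], 0.68)]
hook_seat top [([295.0, 178.0], 0.6), ([354.0, 225.0], 0.22)]
hook_seat side [([335.0, 205.0], 0.89)]
hook_tip top [([293.0, 188.0], 0.85), ([371.0, 185.0], 0.43), ([293.0, 178.0], 0.36)]
hook_tip side []
pot_center top [([200.0, 232.0], 0.94), ([250.0, 226.0], 0.84)]
pot_center side [([419.0, 323.0], 0.93), ([387.0, 272.0], 0.89)]
lever_axis top [([372.0, 183.0], 0.96)]
lever_axis side [([313.0, 170.0], 0.7)]
dial_pad top [([370.0, 205.0], 0.86)]
dial_pad side [([329.0, 158.0], 0.64)]
basket top [([256.0, 226.0], 0.77), ([247.0, 224.0], 0.31)]
basket side [([389.0, 278.0], 0.98)]
stand top [([330.0, 183.0], 0.79)]
stand side [([315.0, 226.0], 0.79), ([391.0, 273.0], 0.65)]
duck top [([302.0, 226.0], 0.68)]
duck side [([370.0, 235.0], 0.8), ([334.0, 205.0], 0.7), ([330.0, 161.0], 0.2)]
spool top [([353.0, 227.0], 0.76)]
spool side [([347.0, 196.0], 0.83)]
glue top [([439.0, 213.0], 0.55)]
glue side [([315.0, 146.0], 0.72), ([334.0, 204.0], 0.15)]
1.2 [ 0.19131492 -0.62117507  0.22255241] [ 9.88867491e-01  1.48798806e-01  7.35352127e-06 -2.64406225e-05] [-0.19466369  0.19494279 -0.01037458]
```

```bash
python3 - <<'E'
from h import *
P={"grip":(247,226,398,246),"seat":(295,178,335,205),"axis":(372,183,313,170),"pad":(370,205,329,158),"basket":(256,226,389,278),"stand":(330,183,315,226),"duck":(302,226,370,235),"spool":(353,227,347,196),"glue":(439,213,315,146),"potA":(200,232,419,323),"potB":(250,226,387,272)}
for n,(a,b,c,d) in P.items():print(n,tri([("top",a,b),("side",c,d)]).round(3), ray_z("top",a,b,0.).round(3))
print(ray_z("top",293,188,.227).round(3))
t=cv2.imread("pics/top0.png")[130:280,160:480];cv2.imwrite("pics/t1.png",cv2.resize(t,None,fx=2.5,fy=2.5,interpolation=2))
t=cv2.imread("pics/side0.png")[110:350,250:510];cv2.imwrite("pics/s1.png",cv2.resize(t,None,fx=2.5,fy=2.5,interpolation=2))
E
```

```text
grip [0.378 0.243 0.146] [0.382 0.265 0.   ]
seat [0.497 0.117 0.2  ] [0.522 0.129 0.   ]
axis [ 0.493 -0.082  0.118] [ 0.51  -0.094  0.   ]
pad [ 0.44  -0.077  0.151] [ 0.446 -0.088  0.   ]
basket [ 0.382  0.241 -0.007] [0.382 0.239 0.   ]
stand [ 0.513  0.026 -0.001] [0.509 0.028 0.   ]
duck [0.383 0.107 0.008] [0.384 0.107 0.   ]
spool [ 0.389 -0.042  0.007] [ 0.382 -0.039  0.   ]
glue [ 0.422 -0.285 -0.001] [ 0.425 -0.286  0.   ]
potA [0.367 0.393 0.021] [0.364 0.4   0.   ]
potB [0.388 0.248 0.037] [0.382 0.257 0.   ]
[0.472 0.119 0.227]
```

View pics/t1.png

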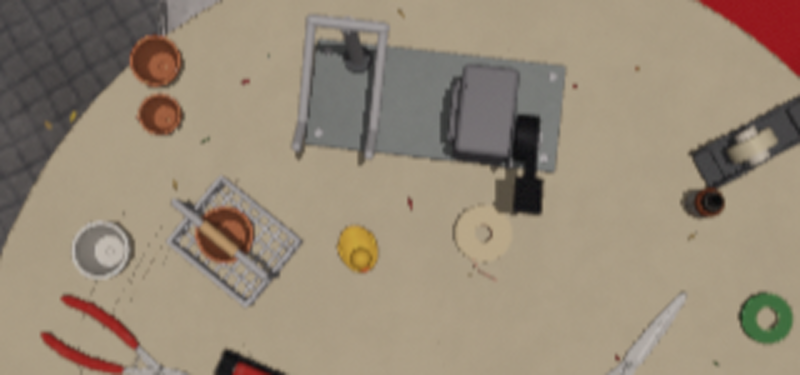

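View pics/s1.png

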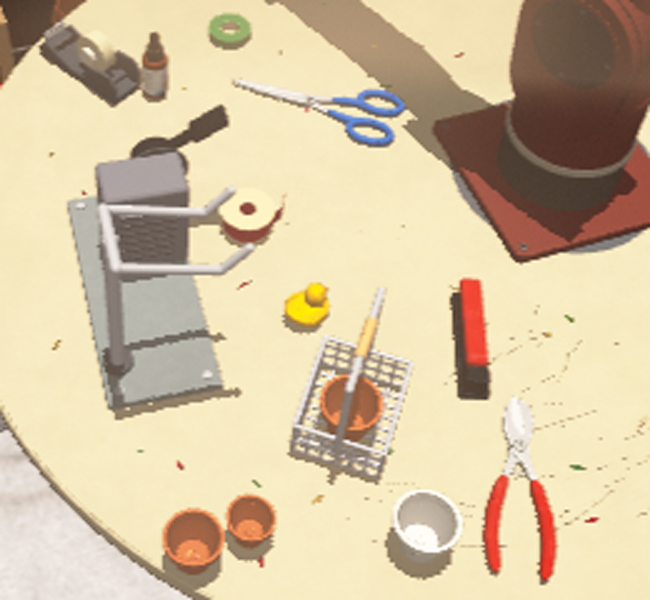

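The top view shows the basket at full-frame pixels (250,226) with its bar running about (230,211) to (271,241). The hook prong tips are near (279,190) and (307,193), the duck is at (303,229), and the lever pad is at (371,208). Next I'll get the yaws.

```bash
python3 - <<'E'
from h import *
T=np.load("topD.npy");S=np.load("sideD.npy")
def fit(n,box,zl,zh,cams):
    for c in cams:
        W=cloud(c,np.load(c+"D.npy")).reshape(-1,3)
        m=(W[:,0]>box[0])&(W[:,0]<box[1])&(W[:,1]>box[2])&(W[:,1]<box[3])&(W[:,2]>zl)&(W[:,2]<zh)
        q=W[m]
        if len(q)<5: print(n,c,len(q));continue
        r=cv2.minAreaRect((q[:,:2]*1000).astype(np.float32))
        print(n,c,len(q),q.mean(0).round(4),"z",np.percentile(q[:,2],[5,50,95]).round(3),np.round(r[0]),np.round(r[1]),round(r[2],1))
cs=("top","side")
fit("bar",(.28,.48,.14,.34),.135,.175,cs)
fit("hook",(.4,.68,.05,.2),.18,.24,cs)
fit("house",(.42,.62,-.12,.06),.128,.142,cs)
fit("plate",(.4,.65,-.18,.2),.004,.015,cs)
a=ray_z("top",230,211.2,.15);b=ray_z("top",271.2,240.8,.15);print(a,b,(a+b)/2,np.degrees(np.arctan2(*(a-b)[[0,1]])))
E=[ray_z("top",160+u/2.5,130+v/2.5,z) for u,v,z in((298,150,.227),(366,156,.227),(566,66,.01),(553,170,.01),(305,147,.01),(312,24,.2),(383,29,.2))]
print(np.round(E,3))
s=sense();print(s["joint_positions"])
E
```

```text
bar top 180 [0.3799 0.2406 0.1522] z [0.147 0.152 0.157] [380. 241.] [126.  12.] 51.6
bar side 189 [0.3866 0.248  0.1533] z [0.146 0.154 0.158] [383. 244.] [127.  11.] 51.3
hook top 585 [0.5463 0.1119 0.2167] z [0.199 0.219 0.23 ] [531. 114.] [ 82. 138.] 84.0
hook side 634 [0.5451 0.1166 0.2167] z [0.199 0.218 0.231] [533. 115.] [ 84. 138.] 84.4
house top 901 [ 0.5109 -0.0418  0.1336] z [0.129 0.133 0.139] [500. -48.] [ 90. 135.] 89.8
house side 732 [ 0.5132 -0.039   0.1346] z [0.13  0.135 0.139] [500. -44.] [142.  90.] 3.8
plate top 2841 [0.5402 0.0315 0.0087] z [0.005 0.009 0.013] [525.  10.] [379. 249.] 90.0
plate side 2580 [0.5465 0.0613 0.0098] z [0.005 0.01  0.014] [525.  11.] [375. 250.] 89.8
[0.4172041  0.28686358 0.15      ] [0.34175526 0.17861947 0.15      ] [0.37947968 0.23274153 0.15      ] 34.877459688113234
[[ 0.467  0.153  0.227]
 [ 0.461  0.086  0.227]
 [ 0.586 -0.134  0.01 ]
 [ 0.466 -0.119  0.01 ]
 [ 0.49   0.165  0.01 ]
 [ 0.597  0.143  0.2  ]
 [ 0.592  0.072  0.2  ]]
[ 1.17282636  0.33319757  0.03988843  1.46538955 -0.01341411  1.3433198
 -0.05854037]
```

```bash
python3 -m handwheel '[[[26,40,12,4],[26,40,12,4],[26,40,12,4],[26,40,12,4],[26,40,12,4],[26,40,12,4],[26,40,12,4],[26,40,12,4]]]' 60
python3 -m handwheel '[[[9,35,0,0],[9,35,0,0],[9,35,0,0],[9,35,0,0],[9,35,0,0],[9,35,0,0],[9,35,0,0],[9,35,0,0]]]'
```

```text
time: 2.2
tcp_pos: [0.4, -0.2998, 0.3192]
orientation: [0.909, 0.417, 0.0, 0.0]
force: [0.2, -0.3, 1.0]
grip_width: 0.688
grip_force: 0.0
time: 3.2
tcp_pos: [0.4715, -0.02, 0.3188]
orientation: [0.91, 0.416, 0.0, 0.0]
force: [0.6, 0.0, -0.1]
grip_width: 0.691
grip_force: 0.0
```

```bash
python3 -m handwheel '[[[-11,33,-5,0],[-11,33,-5,0],[-11,33,-5,0],[-11,33,-5,0],[-11,33,-5,0],[-11,33,-5,1],[-12,32,-5,1],[-12,32,-5,0]]]'
python3 -m handwheel '[[[0,0,-30,0],[0,0,-30,0],[0,0,0,0]]]'
python3 - <<'E'
from h import *
im,D=vision.read_camera("side");cv2.imwrite("pics/s2.png",cv2.resize(im[160:320,310:510],None,fx=3.5,fy=3.5,interpolation=cv2.INTER_CUBIC)[...,::-1])
s=sense();print(s["tcp_pos"],s["joint_positions"])
E
```

```text
time: 4.2
tcp_pos: [0.3808, 0.2418, 0.2786]
orientation: [0.902, 0.432, 0.0, 0.0]
force: [0.7, 0.4, 0.2]
grip_width: 0.692
grip_force: 0.0
time: 4.58
tcp_pos: [0.3802, 0.2402, 0.2172]
orientation: [0.902, 0.432, -0.002, -0.0]
force: [-0.8, -0.8, -0.6]
grip_width: 0.689
grip_force: 0.0
[0.38098848 0.24064797 0.21864341] [ 0.32948765 -0.04826435 -0.94226743  1.88963504 -0.04114708  1.28163769
 -1.27894772]
```

View pics/s2.png

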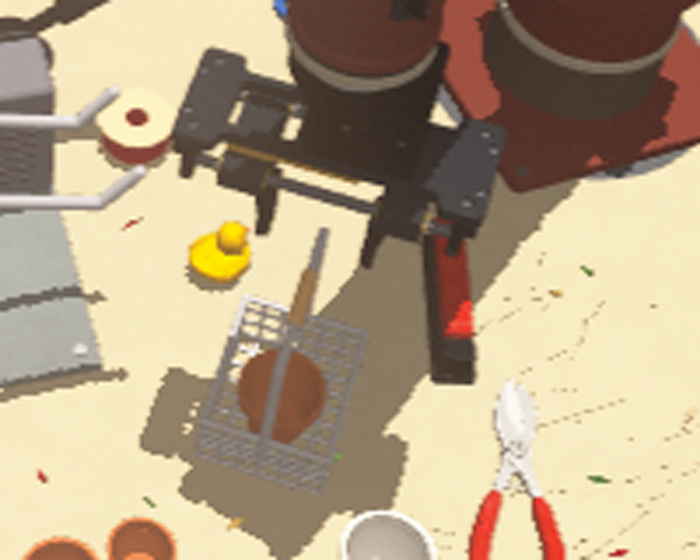

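The side view shows the open fingers straddling the sleeve at about (305,290) in the crop, with nothing in the way. I'll descend and grip.

```bash
python3 -m handwheel '[[[0,0,-20,0],[0,0,-20,0],[0,0,-20,0],[0,0,-15,0],[0,0,-12,0],[0,0,0,0]]]'
python3 -m handwheel '[[[0,0,0,0],[0,0,0,0],[0,0,0,0],[0,0,0,0],[0,0,0,0],[0,0,0,0]]]' 0 45
python3 -m handwheel '[[[0,0,5,0],[0,0,10,0],[0,0,15,0],[0,0,15,0],[0,0,15,0],[0,0,15,0],[0,0,15,0],[0,0,15,0]]]'
```

```text
time: 5.38
tcp_pos: [0.3811, 0.2408, 0.1313]
orientation: [0.902, 0.431, -0.0, -0.0]
force: [-0.3, 0.6, -0.3]
grip_width: 0.692
grip_force: 0.0
time: 6.12
tcp_pos: [0.3813, 0.2409, 0.1315]
orientation: [0.902, 0.431, -0.0, -0.0]
force: [-0.1, 0.5, -0.7]
grip_width: 0.123
grip_force: 45.0
time: 7.12
tcp_pos: [0.3813, 0.2408, 0.2376]
orientation: [0.902, 0.431, 0.0, 0.0]
force: [-0.1, 0.0, -3.1]
grip_width: 0.123
grip_force: 45.0
```

```bash
python3 -m handwheel '[[[0,0,0,2],[0,0,0,4.5],[0,0,0,5],[0,0,0,5],[0,0,0,5],[0,0,0,5],[0,0,0,4],[0,0,0,2]]]'
python3 -m handwheel '[[[3,-8,0,0],[6,-16,0,0],[8,-20,0,0],[8,-20,0,0],[8,-20,0,0],[8,-18,0,0],[4,-10,0,0],[2,-4,0,0]]]'
python3 - <<'E'
from h import *
im,D=vision.read_camera("top");cv2.imwrite("pics/t3.png",cv2.resize(im[130:270,200:400],None,fx=3.5,fy=3.5,interpolation=cv2.INTER_CUBIC)[...,::-1])
im,D=vision.read_camera("side");cv2.imwrite("pics/s3.png",cv2.resize(im[140:300,250:450],None,fx=3.5,fy=3.5,interpolation=cv2.INTER_CUBIC)[...,::-1])
s=sense();print(s["tcp_pos"],s["joint_positions"])
W=cloud("side",D).reshape(-1,3)
for n,m in (("bar",(W[:,0]>.36)&(W[:,0]<.452)&(W[:,1]>.04)&(W[:,1]<.21)&(W[:,2]>.24)&(W[:,2]<.268)),("rim",(W[:,0]>.34)&(W[:,0]<.5)&(W[:,1]>.04)&(W[:,1]<.22)&(W[:,2]>.14)&(W[:,2]<.17))):
    q=W[m];print(n,len(q),cv2.minAreaRect((q[:,:2]*1000).astype(np.float32)) if len(q) else"",q.mean(0) if len(q) else "")
E
```

```text
time: 8.12
tcp_pos: [0.3811, 0.2407, 0.236]
orientation: [0.745, 0.668, -0.0, -0.0]
force: [0.4, 0.2, -3.4]
grip_width: 0.124
grip_force: 45.0
time: 9.12
tcp_pos: [0.4284, 0.1243, 0.2365]
orientation: [0.746, 0.666, -0.0, -0.0]
force: [0.0, 0.6, -3.3]
grip_width: 0.125
grip_force: 45.0
[0.4283401  0.12477352 0.23649774] [ 0.42293714 -0.07471065 -0.75313625  1.87799198 -0.05292678  1.31859223
 -0.4273694 ]
bar 190 ((428.3966369628906, 150.50563049316406), (30.850677490234375, 78.49903869628906), 6.337498188018799) [0.43290368 0.14756096 0.25660834]
rim 729 ((429.3284912109375, 127.20170593261719), (126.29153442382812, 97.61318969726562), 83.9118423461914) [0.42975503 0.13211728 0.15246594]
```

View pics/s3.png

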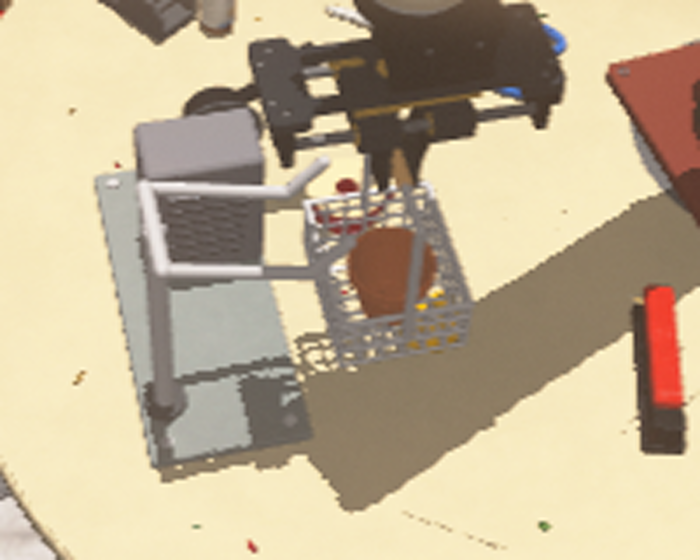

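View pics/t3.png

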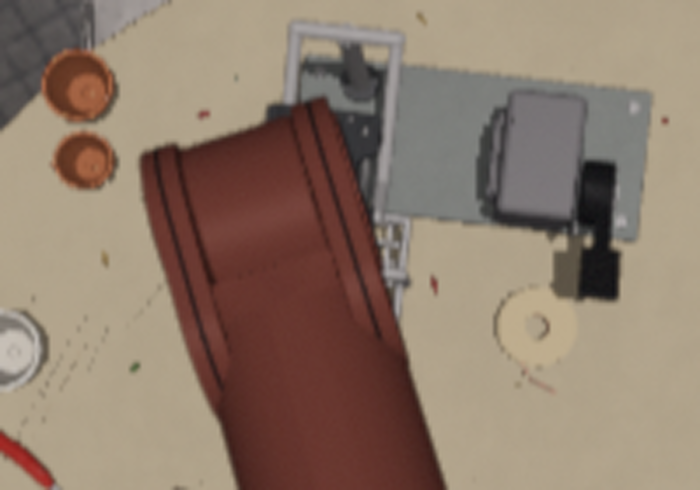

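The side view shows the basket level with the pot inside, its bar square to the prongs and in front of the tips. The rim fit gives centre (0.429, 0.127) and bar direction 83.9°. I'll slide in along the stand's x and then lower.

```bash
python3 -m handwheel '[[[5,-0.5,0,0],[10,-1,0,0],[14,-1.5,0,0],[14,-1.5,0,0],[12,-1.3,0,0],[9,-1,0,0],[5,-0.5,0,0],[0,0,0,0]]]'
python3 -m handwheel '[[[0,0,-6,0],[0,0,-8,0],[0,0,-8,0],[0,0,-8,0],[0,0,-6,0],[0,0,-5,0],[0,0,-4,0],[0,0,0,0]]]'
```

```text
time: 10.22
tcp_pos: [0.4974, 0.1176, 0.2365]
orientation: [0.745, 0.667, -0.0, -0.0]
force: [0.4, -0.1, -3.2]
grip_width: 0.119
grip_force: 45.0
time: 11.22
tcp_pos: [0.4972, 0.1175, 0.1913]
orientation: [0.745, 0.667, -0.0, -0.0]
force: [-1.2, 0.4, -3.2]
grip_width: 0.124
grip_force: 45.0
```

```bash
python3 -m handwheel '[[[0,0,-2,0],[0,0,-2,0],[0,0,0,0]]]'
python3 - <<'E'
from h import *
im,D=vision.read_camera("side");cv2.imwrite("pics/s4.png",cv2.resize(im[140:300,250:450],None,fx=3.5,fy=3.5,interpolation=cv2.INTER_CUBIC)[...,::-1])
E
```

```text
time: 11.6
tcp_pos: [0.4973, 0.1175, 0.1874]
orientation: [0.745, 0.667, -0.0, -0.0]
force: [0.2, -0.1, -3.7]
grip_width: 0.12
grip_force: 45.0
```

View pics/s4.png

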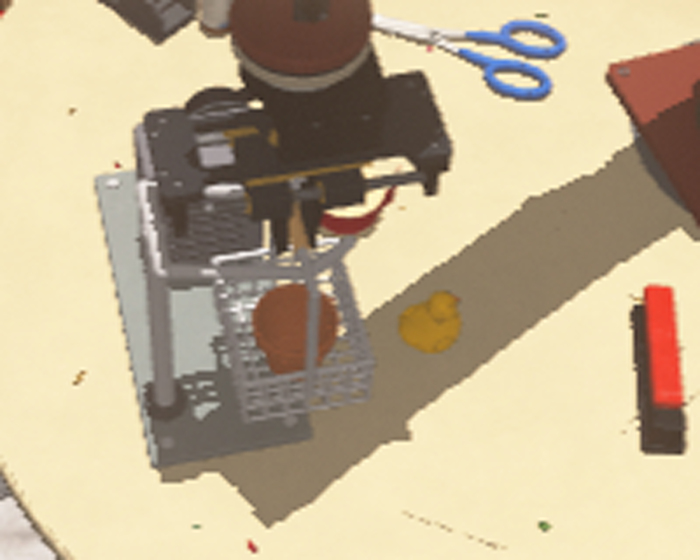

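The bar is in the saddle at about (300,262) in the crop. The weight is still on the gripper, so I'll lower a little more until contact.

```bash
python3 -m handwheel '[[[0,0,-1.5,0],[0,0,-1,0],[0,0,0,0]]]'; python3 -m handwheel '[[[0,0,-1,0],[0,0,-1,0],[0,0,0,0]]]'
```

```text
time: 12.02
tcp_pos: [0.4977, 0.1176, 0.1863]
orientation: [0.745, 0.667, 0.0, 0.001]
force: [-3.9, -2.4, 9.3]
grip_width: 0.122
grip_force: 45.0
time: 12.4
tcp_pos: [0.4978, 0.1176, 0.1859]
orientation: [0.745, 0.667, 0.0, 0.001]
force: [-11.1, -4.0, 25.2]
grip_width: 0.123
grip_force: 45.0
```

```bash
python3 -m handwheel '[[[0,0,2,0],[0,0,0.5,0]]]'; python3 -m handwheel '[[[0,0,0,0],[0,0,0,0],[0,0,0,0],[0,0,0,0]]]' 40 20
python3 -m handwheel '[[[0,0,8,0],[0,0,15,0],[0,0,25,0],[0,0,30,0],[0,0,30,0],[0,0,20,0],[0,0,0,0]]]'
python3 - <<'E'
from h import *
im,D=vision.read_camera("side");cv2.imwrite("pics/s5.png",cv2.resize(im[120:290,240:440],None,fx=3.5,fy=3.5,interpolation=cv2.INTER_CUBIC)[...,::-1])
s=sense();print(s["tcp_pos"],s["joint_positions"])
E
```

```text
time: 12.65
tcp_pos: [0.4976, 0.1176, 0.1864]
orientation: [0.745, 0.667, 0.0, 0.0]
force: [-2.5, -0.6, 5.0]
grip_width: 0.122
grip_force: 45.0
time: 13.15
tcp_pos: [0.4973, 0.1175, 0.1854]
orientation: [0.745, 0.667, -0.0, -0.0]
force: [-0.9, 0.3, 0.2]
grip_width: 0.435
grip_force: 0.0
time: 14.02
tcp_pos: [0.4981, 0.118, 0.3158]
orientation: [0.745, 0.667, 0.001, 0.001]
force: [-0.0, 0.0, -0.2]
grip_width: 0.462
grip_force: 0.0
[0.49760917 0.11768756 0.31441528] [ 0.41061662  0.06168064 -0.75565126  1.6175901   0.04292292  1.47758707
 -0.45938024]
```

View pics/s5.png

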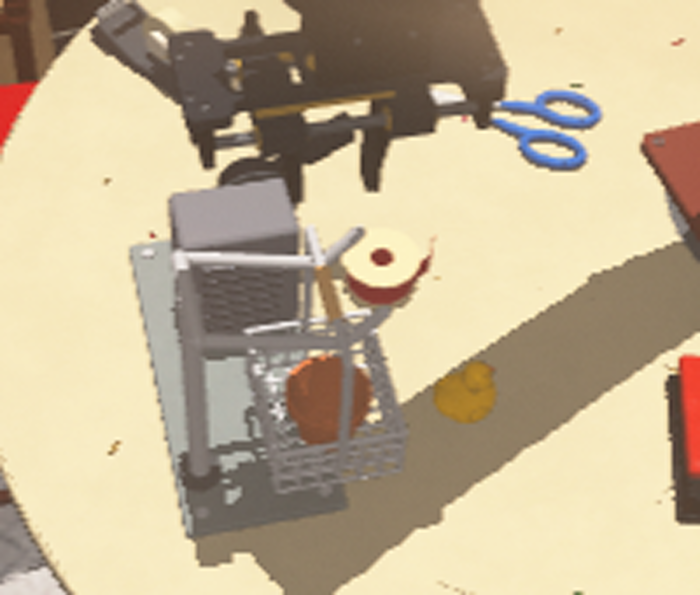

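The basket hangs on both prongs, bar at about (335,300) in the crop, with the pot inside and the gripper clear above. Next I'll measure the lever pad from the first depth images.

```bash
python3 - <<'E'
from h import *
for c in("top","side"):
    W=cloud(c,np.load(c+"D.npy")).reshape(-1,3)
    q=W[(W[:,0]>.38)&(W[:,0]<.56)&(W[:,1]>-.15)&(W[:,1]<-.04)&(W[:,2]>.11)&(W[:,2]<.2)]
    q=q[q[:,0]<.465]
    print(c,len(q),cv2.minAreaRect((q[:,:2]*1000).astype(np.float32)),q.mean(0))
    for x in np.arange(.4,.465,.01):
        r=q[(q[:,0]>=x)&(q[:,0]<x+.01)]
        if len(r):print(round(x,2),len(r),r.mean(0).round(3),r[:,1].min().round(3),r[:,1].max().round(3))
    d=W[(W[:,0]>.465)&(W[:,0]<.56)&(W[:,1]>-.13)&(W[:,1]<-.085)&(W[:,2]>.06)&(W[:,2]<.15)]
    print("disc",len(d),d.min(0),d.max(0),d.mean(0))
    for n,(x0,x1,y0,y1,z0,z1) in {"house":(.465,.6,-.08,.03,.131,.14)}.items():
        q=W[(W[:,0]>x0)&(W[:,0]<x1)&(W[:,1]>y0)&(W[:,1]<y1)&(W[:,2]>z0)&(W[:,2]<z1)];print(n,cv2.minAreaRect((q[:,:2]*1000).astype(np.float32)))
E
```

```text
top 212 ((436.3524169921875, -77.26797485351562), (58.01925277709961, 32.59899139404297), 3.5085275173187256) [ 0.43372469 -0.07843483  0.14353818]
0.4 4 [ 0.408 -0.085  0.155] -0.088 -0.081
0.41 47 [ 0.414 -0.077  0.155] -0.091 -0.062
0.42 46 [ 0.425 -0.078  0.15 ] -0.092 -0.063
0.43 43 [ 0.436 -0.079  0.143] -0.092 -0.066
0.44 32 [ 0.445 -0.079  0.137] -0.093 -0.066
0.45 25 [ 0.455 -0.08   0.129] -0.089 -0.06
0.46 15 [ 0.463 -0.077  0.124] -0.089 -0.059
disc 56 [ 0.46728331 -0.09506392  0.1067106 ] [ 0.51360565 -0.08513047  0.13295847] [ 0.49168438 -0.08883181  0.12316756]
house ((517.4478759765625, -44.554786682128906), (77.72740936279297, 93.42386627197266), 84.06291198730469)
side 175 ((437.701904296875, -75.0373764038086), (56.62369918823242, 37.475242614746094), 5.901551723480225) [ 0.43616027 -0.0752551   0.14378454]
0.4 1 [ 0.41  -0.081  0.155] -0.081 -0.081
0.41 27 [ 0.416 -0.074  0.156] -0.09 -0.058
0.42 40 [ 0.425 -0.074  0.151] -0.094 -0.063
0.43 36 [ 0.435 -0.076  0.145] -0.092 -0.062
0.44 36 [ 0.445 -0.076  0.139] -0.093 -0.063
0.45 21 [ 0.455 -0.078  0.132] -0.086 -0.069
0.46 14 [ 0.463 -0.071  0.123] -0.088 -0.054
disc 26 [ 0.46567465 -0.09260941  0.10761046] [ 0.51827798 -0.08527335  0.13426268] [ 0.49749326 -0.08801871  0.12432556]
house ((520.2176513671875, -41.400508880615234), (77.57929992675781, 96.32019805908203), 85.28303527832031)
```

```bash
python3 -m handwheel '[[[-5,-15,0,0],[-10,-28,0,0],[-10,-28,0,0],[-10,-28,0,0],[-10,-28,-5,0],[-10,-28,-10,0],[-9,-26,-15,0],[-5,-14,-15,0]]]' 0 20
python3 -m handwheel '[[[0,0,-20,0],[0,0,-20,0],[0,0,-15,0],[0,0,-10,0],[0,0,0,0]]]'
python3 - <<'E'
from h import *
im,D=vision.read_camera("side");cv2.imwrite("pics/s6.png",cv2.resize(im[110:260,240:420],None,fx=3.8,fy=3.8,interpolation=cv2.INTER_CUBIC)[...,::-1])
s=sense();print(s["tcp_pos"],s["joint_positions"])
E
```

```text
time: 15.08
tcp_pos: [0.4275, -0.0786, 0.2673]
orientation: [0.746, 0.666, -0.0, -0.0]
force: [0.3, -0.5, 0.2]
grip_width: 0.008
grip_force: 0.0
time: 15.7
tcp_pos: [0.428, -0.0772, 0.203]
orientation: [0.745, 0.667, -0.0, -0.001]
force: [0.6, -0.4, 0.6]
grip_width: 0.012
grip_force: 0.0
[ 0.42839561 -0.07734398  0.2036149 ] [ 0.63746998 -0.07681407 -0.52660948  1.95720596 -0.0408262   1.25123466
  0.01379386]
```

View pics/s6.png

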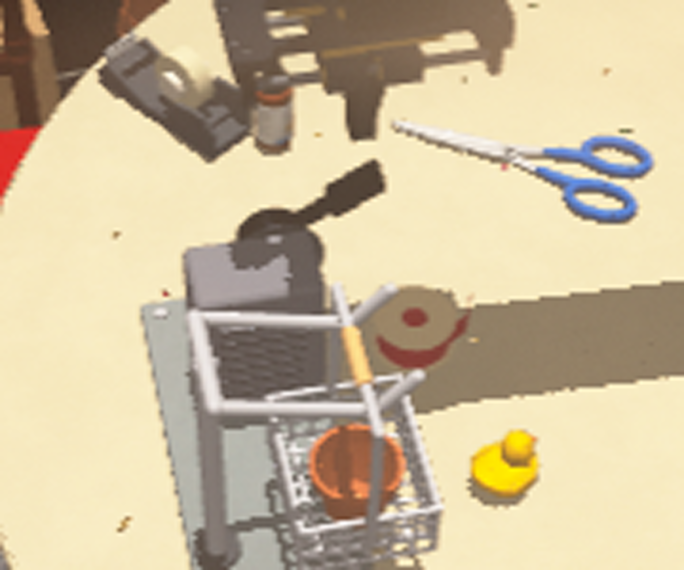

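The closed fingertips at about (362,130) in the crop are directly above the lever pad at about (355,190). The basket and pot hang well. I'll press down.

```bash
python3 -m handwheel '[[[0,0,-15,0],[0,0,-15,0],[0,0,-10,0],[0,0,-10,0],[0,0,-8,0],[0,0,-8,0],[0,0,-8,0],[0,0,-8,0]]]'; python3 -m handwheel '[[[0,0,-8,0],[0,0,-8,0],[0,0,-6,0],[0,0,-6,0],[0,0,0,0],[0,0,0,0]]]'
```

```text
time: 16.75
tcp_pos: [0.4282, -0.0775, 0.1211]
orientation: [0.745, 0.667, -0.0, -0.0]
force: [-1.5, 0.0, 5.6]
grip_width: 0.005
grip_force: 2.4
time: 17.5
tcp_pos: [0.4289, -0.0775, 0.0938]
orientation: [0.745, 0.667, 0.0, 0.0]
force: [-1.6, 0.5, 5.3]
grip_width: 0.006
grip_force: 2.9
```

```bash
python3 -m handwheel '[[[0,0,-4,0],[0,0,-3,0],[0,0,-2,0],[0,0,0,0],[0,0,0,0]]]'; python3 -m handwheel '[[[0,0,-2,0],[0,0,0,0],[0,0,0,0],[0,0,0,0]]]'
python3 - <<'E'
from h import *
im,D=vision.read_camera("side");cv2.imwrite("pics/s7.png",cv2.resize(im[110:260,240:420],None,fx=3.8,fy=3.8,interpolation=cv2.INTER_CUBIC)[...,::-1])
s=sense();print(s["tcp_pos"],s["force"])
E
```

```text
time: 18.12
tcp_pos: [0.4298, -0.0776, 0.0853]
orientation: [0.745, 0.667, 0.001, 0.001]
force: [1.2, -0.0, 7.5]
grip_width: 0.009
grip_force: 3.3
time: 18.62
tcp_pos: [0.43, -0.0776, 0.0835]
orientation: [0.745, 0.667, 0.001, 0.001]
force: [0.3, 0.6, 8.4]
grip_width: 0.007
grip_force: 3.6
[ 0.43000722 -0.07764934  0.08349495] [1.48658561 0.14439285 9.64908216]
```

View pics/s7.png

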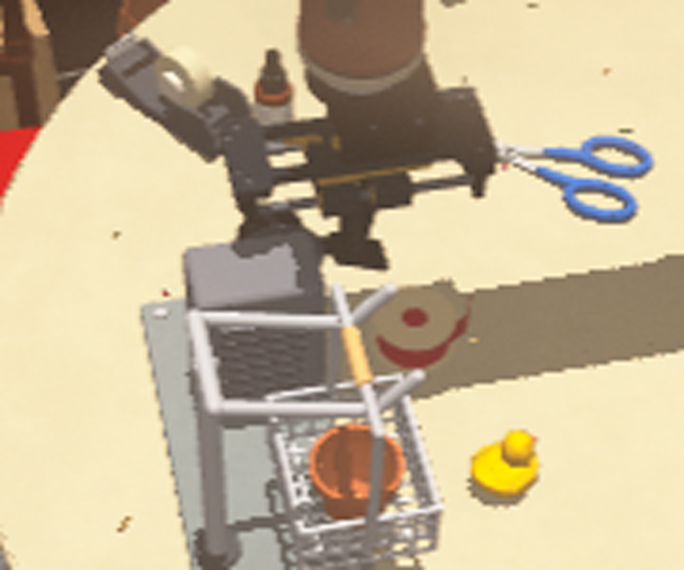

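The lever is pressed well below level under the fingertips, pad end at about (370,255) in the crop, and nothing else has moved. I'll add a small margin and a short dwell.

```bash
python3 -m handwheel '[[[0,0,-1.5,0],[0,0,-1,0],[0,0,0,0],[0,0,0,0],[0,0,0,0],[0,0,0,0]]]'
python3 - <<'E'
from h import *
im,D=vision.read_camera("side");W=cloud("side",D).reshape(-1,3)
q=W[(W[:,0]>.38)&(W[:,0]<.43)&(W[:,1]>-.1)&(W[:,1]<-.055)&(W[:,2]>.05)&(W[:,2]<.09)]
for x in np.arange(.38,.43,.008):
    r=q[(q[:,0]>=x)&(q[:,0]<x+.008)]
    if len(r):print(round(x,3),len(r),r.mean(0).round(3))
E
```

```text
time: 19.42
tcp_pos: [0.4302, -0.0777, 0.0811]
orientation: [0.745, 0.667, 0.001, 0.001]
force: [-0.0, -0.2, 9.0]
grip_width: 0.004
grip_force: 3.9
0.404 10 [ 0.409 -0.077  0.066]
0.412 20 [ 0.416 -0.071  0.069]
0.42 16 [ 0.425 -0.067  0.077]
0.428 2 [ 0.429 -0.071  0.079]
```

```bash
python3 -c "
from h import *
print(env.hand_in())"
```

```text
the job is handed in; nothing more can be done
None
```

The basket hangs by its handle on the hook with the pot inside, and the arm is still holding the blower lever down at about 1.0 rad (estimated from the depth image), past the third click; the job was handed in at about 19.5 s of the 51 s, with no verdict shown, and the duck, spool and glue bottle look unmoved in the pictures.

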